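Set out the sharpening stones in their keyed tray

ROBOT

A 6-joint arm with a two-finger parallel gripper is mounted at the origin on the work surface. World frame = base frame: x ahead of the robot, y to its left, z up, the work surface at z = 0. Lengths are in m, angles in degrees, forces in N, time in s.
With the tool pointing down it reaches from about 0.375 to 0.9 m from the base axis. Payload 3.1 kg.
Tool frame: the origin (TCP) lies on the centre line of the jaws, within the pads' length; the fingertips stand 19 mm ahead of it and the grasp point (between the pads) is the TCP; z points along the fingers, y is the direction in which the jaws open and shut (so a half turn about z gives the same grasp; the last joint's range is limited). The gripper opens to 87 mm and grips with 3 to 60 N. Pads are 19 mm wide; open, the fingers measure 117 mm over their backs; the gripper's body (75 mm by 190 mm) begins 51 mm behind the grasp point.
Start: joints at [-74.341, 30.224, 82.088, -0, 67.689, -10.227], TCP at [0.273, -0.562, 0.242] pointing down, gripper open.
Joint ranges: [-176.69, 176.69], [-43.24, 126.21], [12.49, 139.97], [-82, 262], [0, 151.66], [-163.58, 163.58]. Speed limits (degrees/s): [159.86, 159.86, 180, 180, 180, 180].

INTERFACE

Orientations are given as a 3x3 rotation matrix whose columns are the frame's x, y, z axes.
In Python, from workcell import robot gives the robot as it stands. The module is installed in compiled form; this text tells all that it offers.
- The arm moves only by the shell command python3 -m creep 'ROWS' [FORCE]. ROWS is JSON, one flat list of numbers, 5 for each row, row after row: the opening in per cent of the stroke, from 0 (shut) to 100 (fully open), then the shift along the tool's x, y, z in units of 25 mm (1.0 is 25 mm), then the turn about the tool's z in units of 5 degrees (1.0 is 5 degrees). In form: [fingers, tx, ty, tz, turn, fingers, tx, ty, tz, turn, ...]. A call has 1 to 12 rows; each row is the pose to reach, as a shift and turn from the pose commanded when the call began, along the tool's axes at that moment; what a row does not reach only later rows make up. A row lasts 1/12 s, in which the tool goes at most 41.7 mm and 7.16 degrees, less where a joint would pass 70% of its speed; a pose out of reach is approached as far as the arm can. A call with a gripper value outside its range is refused whole. The fingers move at their own pace and stop on an object; FORCE is the grip in N (left out, the last holds). Time passes only in rows, so rows that repeat a pose let the fingers close. It gives the time, the measured TCP pose, the force and the opening at its end, in the units of the state.
- robot.read_state(): the state, without advancing time (a new reading comes with each control period).
- robot.camera(name): name is "scene" or "top" or "wrist"; returns the picture (384x512x3 uint8, red, green, blue); there is no depth.
- robot.calibration(name): a dict with "vertical_fov" (degrees; the focal length in pixels is half the picture's height over the tangent of half this angle, whatever the lens; pixels are square), "cx", "cy" (the principal point, pixels), "origin" and "attitude" of the camera in the world. Camera axes: x right, y down, z forward; pixel columns grow to the right and rows downward; lengths in m; the calibration is good to about 2 mm. A picture is of the moment at which its call begins: read the wrist's pose just before it. calibration takes no time and is no camera call; for the wrist camera it gives the pose at the moment of the call.
- robot.close_job(): hands the job in, once; it reports no verdict.
The state is a dict: "time_s": time; "joint_positions": joint angles; "qd": joint speeds; "tau": joint torques, N m; "tcp_pos": TCP position; "ee_rot": TCP orientation; "ft_force": force on the tool from outside, world axes, zero at the start; "wrist_torque": the same for the moment, N m; "width": opening from 0.0 (shut) to 1.0 (fully open).
Only numpy, scipy, OpenCV 4.12 (cv2) and the standard library are available. Lean on these libraries where they do the work, as an engineer would, in place of code of your own. Each camera call takes 0.05 s, during which the arm holds its last target. There are 200 camera calls.

TASK

Set out the sharpening tray: the brick-red stone next to the blue stop, the white stone at the other end next to the plain wooden stop, and the grey stone between them, each wooden base turned so that tongues enter notches and it seats flat, flush with the tray's rim. Then, when all three are in, stand the small green block flat on the middle of the white stone. Set things down rather than dropping them, and leave the plane, the glue bottle and the tape roll where they are.

Things in the scene. Friction and masses are not known exactly. Their poses are not given: they have to be found in the camera images.
- tray: Fixed pale plywood tray, 318 (x) by 118 (y) by 20 mm; yaw within 0.25. Origin: centre of underside, x lengthwise. Recess 246 x 102 mm, floor at z 6 mm. Seats three bases in a row at x = -80, 0, +80 mm, y = 0, 6 mm play all round, lowered straight down, tongues to tray +x, each in the next one's notch. Tray -x end has a tongue, +x end a notch, same sizes. Seated tops flush with rim.
- blue_stop: Blue bar 12 (x) by 70 (y) by 18 mm fixed on one end of the tray's rim, at x = -149 or +149 mm in the tray's frame (either end, it changes); origin: centre of its underside, 20 mm above the bench.
- plain_stop: The same bar in plain brown wood, on the other end of the tray.
- red_stone: Coarse stone, brick-red, on a keyed dark-brown base, 74 (x) by 90 (y) by 14 mm. Base tongue 28 mm wide sticks out 16 mm mid +x side; notch 40 wide, 16 deep mid -x side. Stone 32 (x) by 78 (y) by 25 mm fixed centred on it, top at 39 mm; grip its 32 mm. 0.26 kg. Origin: centre of the 74 x 90 underside, z up. Starts on the bench, yaw up to 1.6 rad either way.
- grey_stone: Medium stone, dark grey, on a keyed dark-brown base, 74 (x) by 90 (y) by 14 mm. Base tongue 28 mm wide sticks out 16 mm mid +x side; notch 40 wide, 16 deep mid -x side. Stone 32 (x) by 78 (y) by 25 mm fixed centred on it, top at 39 mm; grip its 32 mm. 0.26 kg. Origin: centre of the 74 x 90 underside, z up. Starts on the bench, yaw up to 1.6 rad either way.
- white_stone: Fine stone, cream-white, on a keyed dark-brown base, 74 (x) by 90 (y) by 14 mm. Base tongue 28 mm wide sticks out 16 mm mid +x side; notch 40 wide, 16 deep mid -x side. Stone 32 (x) by 78 (y) by 25 mm fixed centred on it, top at 39 mm; grip its 32 mm. 0.26 kg. Origin: centre of the 74 x 90 underside, z up. Starts on the bench, yaw up to 1.6 rad either way.
- green_block: Small green dressing block, loose, 28 (x) by 40 (y) by 22 mm high, about 60 g. Origin: centre of its underside. Starts on the bench at any of the four spots, any yaw; may rest at any yaw on the white stone.
- plane: Bystander: small steel block plane with brass cap, 45 (x) by 150 (y) by 48 mm high, loose on the bench at the far left of the tray; origin: centre of its underside.
- glue: Bystander: yellow glue bottle with orange cap, 60 mm across, 150 mm high, loose, on the robot's right; origin: centre of its underside.
- tape: Bystander: roll of black tape lying flat, 90 mm across, 24 mm high, loose, on the robot's left; origin: centre of its underside.
There are look-alikes about, which are no part of the job. What is shaped like the grey_stone but turquoise is not meant. Of the things that look like the green_block, the smaller one is meant.

How it is judged (in metres and radians):
On the way, in this order (a step that is already met when the one before it is completed fails the run):
1. all three stones are in the tray in the stated order, flat and flush (((x of blue_stop in the frame of tray below 0 m and x of red_stone in the frame of tray between -0.094 and -0.066 m and y of red_stone in the frame of tray between -0.012 and 0.012 m and z of each of red_stone, grey_stone, white_stone in the frame of tray below 0.009 m and angle between each of red_stone, grey_stone, white_stone's own z axis and vertical below 0.05 rad and x of grey_stone in the frame of tray between -0.014 and 0.014 m and y of grey_stone in the frame of tray between -0.012 and 0.012 m and x of white_stone in the frame of tray between 0.066 and 0.094 m and y of white_stone in the frame of tray between -0.012 and 0.012 m) or (x of blue_stop in the frame of tray above 0 m and x of red_stone in the frame of tray between 0.066 and 0.094 m and y of red_stone in the frame of tray between -0.012 and 0.012 m and z of each of red_stone, grey_stone, white_stone in the frame of tray below 0.009 m and angle between each of red_stone, grey_stone, white_stone's own z axis and vertical below 0.05 rad and x of grey_stone in the frame of tray between -0.014 and 0.014 m and y of grey_stone in the frame of tray between -0.012 and 0.012 m and x of white_stone in the frame of tray between -0.094 and -0.066 m and y of white_stone in the frame of tray between -0.012 and 0.012 m))), for 0.2 s.
2. the green block stands flat on the middle of the white stone (horizontal distance between green_block and white_stone below 0.013 m and z of green_block in the frame of white_stone between 0.036 and 0.043 m and angle between green_block's own z axis and vertical below 0.08 rad), for 0.2 s.
At the end, for the whole second after the job is handed in: Red by the blue stop, grey in the middle, white by the plain stop: each base within 3 mm of the tray floor, level to 0.05 rad, within 14 mm along and 12 mm across of its place; green block flat on the white stone, centres within 13 mm; all at rest (all of step 2 and ((x of blue_stop in the frame of tray below 0 m and x of red_stone in the frame of tray between -0.094 and -0.066 m and y of red_stone in the frame of tray between -0.012 and 0.012 m and z of each of red_stone, grey_stone, white_stone in the frame of tray below 0.009 m and angle between each of red_stone, grey_stone, white_stone's own z axis and vertical below 0.05 rad and x of grey_stone in the frame of tray between -0.014 and 0.014 m and y of grey_stone in the frame of tray between -0.012 and 0.012 m and x of white_stone in the frame of tray between 0.066 and 0.094 m and y of white_stone in the frame of tray between -0.012 and 0.012 m) or (x of blue_stop in the frame of tray above 0 m and x of red_stone in the frame of tray between 0.066 and 0.094 m and y of red_stone in the frame of tray between -0.012 and 0.012 m and z of each of red_stone, grey_stone, white_stone in the frame of tray below 0.009 m and angle between each of red_stone, grey_stone, white_stone's own z axis and vertical below 0.05 rad and x of grey_stone in the frame of tray between -0.014 and 0.014 m and y of grey_stone in the frame of tray between -0.012 and 0.012 m and x of white_stone in the frame of tray between -0.094 and -0.066 m and y of white_stone in the frame of tray between -0.012 and 0.012 m)) and linear speed of each of red_stone, grey_stone, white_stone, green_block below 0.02 m/s and angular speed of each of red_stone, grey_stone, white_stone, green_block below 0.2 rad/s); the robot touches nothing.
It fails at once if the plane, glue bottle or tape roll is moved by more than 25 mm (distance of any of plane, glue, tape from where it was at the start of the episode above 0.025 m).
It fails at once if a stone or the block is dropped from more than about 25 mm or knocked flying: faster than 0.7 m/s while no finger touches it ((linear speed of red_stone above 0.7 m/s and contact force between the fingers and red_stone below 0.05 N) or (linear speed of grey_stone above 0.7 m/s and contact force between the fingers and grey_stone below 0.05 N) or (linear speed of white_stone above 0.7 m/s and contact force between the fingers and white_stone below 0.05 N) or (linear speed of green_block above 0.7 m/s and contact force between the fingers and green_block below 0.05 N)).
It also fails if it takes over 99 s, if anything falls off the work surface, if the arm or the gripper's body presses on something with over 40 N, if the wrist force passes 120 N, or if a joint passes its speed limit or range.

## Working session

There is one attempt and no reset: what is moved stays moved. The work goes in short steps, Python scripts to look and compute and a shell command to move; the robot and the scene stay as the last step left them, time stands still between calls to the robot, and variables do not carry over. Pictures are saved under pics/ and viewed, about 12 in all and at most 16, crops included, and the job is handed in when it is done.

```bash
mkdir -p pics; cat > h.py <<'E'
import numpy as np, cv2
from workcell import robot
def snap(cam,name,crop=None,scale=1):
    im=robot.camera(cam); cv2.imwrite(f'pics/{name}_raw.png',im[...,::-1])
    return im
def ray(cam,px,z,cal=None):
    c=cal or robot.calibration(cam)
    f=192/np.tan(np.radians(c['vertical_fov'])/2)
    R=np.array(c['attitude']);o=np.array(c['origin'])
    d=R@np.array([(px[0]-c['cx'])/f,(px[1]-c['cy'])/f,1.])
    return o+d*(z-o[2])/d[2]
E
python3 - <<'E'
from h import *
a=snap('top','a');b=snap('scene','b')
for c in('top','scene','wrist'):print(c,robot.calibration(c))
cv2.imwrite('pics/top1.png',cv2.resize(a,(800,600),interpolation=3)[...,::-1])
cv2.imwrite('pics/scene1.png',cv2.resize(b,(800,600),interpolation=3)[...,::-1])
print(robot.read_state())
E
```

```text
top {'vertical_fov': 42.52764388075623, 'cx': 262.156515159221, 'cy': 189.17856468306852, 'origin': array([0.43120547, 0.00436342, 1.66885092]), 'attitude': array([[ 0.00718463, -0.99852824,  0.05375635],
       [-0.99990212, -0.00781913, -0.01160232],
       [ 0.01200557, -0.05366773, -0.99848668]])}
scene {'vertical_fov': 56.270002300155106, 'cx': 246.74666978672917, 'cy': 195.3376279493579, 'origin': array([1.06309492, 0.33980009, 0.80457479]), 'attitude': array([[-0.57199383,  0.63138249, -0.52362124],
       [ 0.82018215,  0.44892021, -0.35464332],
       [ 0.01114858, -0.63231859, -0.77462824]])}
wrist {'vertical_fov': 60.86121170024407, 'cx': 252.26189252367672, 'cy': 188.3246011063399, 'origin': array([ 0.341207  , -0.5291584 ,  0.38297991]), 'attitude': array([[ 4.35992093e-01, -8.64595913e-01, -2.49769498e-01],
       [-8.99950493e-01, -4.18843540e-01, -1.21075178e-01],
       [ 6.67630059e-05,  2.77568003e-01, -9.60705990e-01]])}
{'time_s': 0.1, 'joint_positions': array([-7.43410744e+01,  3.02730319e+01,  8.21481155e+01, -2.08424454e-03,
        6.76877708e+01, -1.02279498e+01]), 'qd': array([ 0.00737097, -0.09515656, -0.05663959,  0.0858158 ,  0.04460653,
       -0.05137861]), 'tau': array([-7.44482604e-04, -4.40985417e+01, -1.77150661e+01,  6.35158480e-02,
        5.33962576e-02, -5.70162115e-05]), 'tcp_pos': array([ 0.27271714, -0.56168678,  0.24068111]), 'ee_rot': array([[ 8.99651851e-01,  4.36607660e-01, -5.45497899e-04],
       [ 4.36607895e-01, -8.99650059e-01,  1.82134131e-03],
       [ 3.04454352e-04, -1.87674177e-03, -9.99998193e-01]]), 'ft_force': array([0.49716004, 0.29388531, 0.27179985]), 'wrist_torque': array([-0.03161805,  0.04414388,  0.01285149]), 'width': 0.998254389508601}
```

View pics/top1.png

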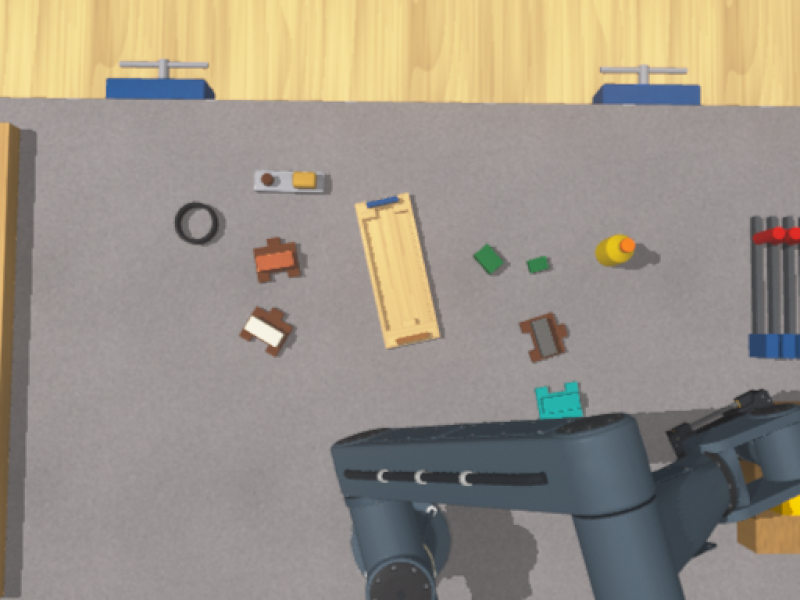

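View pics/scene1.png

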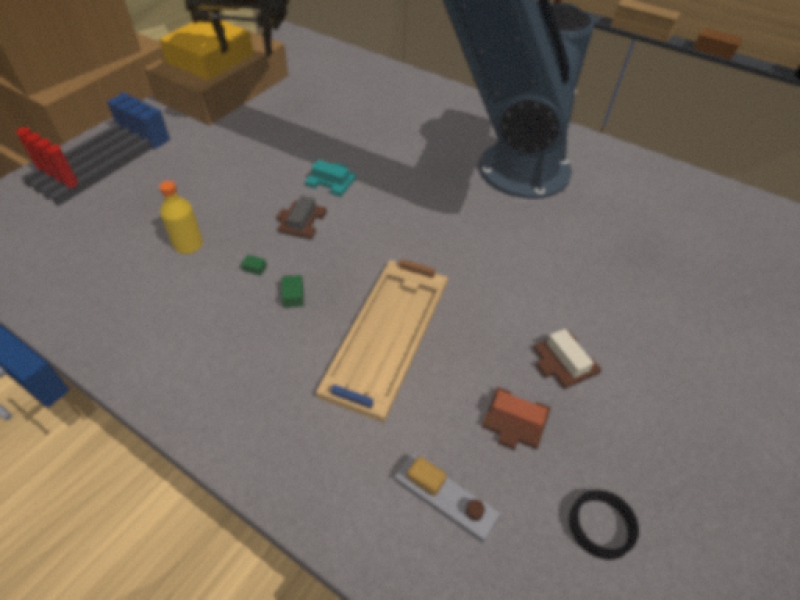

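The top view (800x600) shows the tray with its blue stop at the far end (382,202) and the plain stop near the robot (412,338). Red is at (275,260), white at (266,330), grey at (543,338), and the turquoise look-alike at (560,402). There are two green blocks, at (489,260) and (538,265). The one at (538,265) is smaller, so it is probably the one meant. I'll confirm that in an enlarged crop.

```bash
python3 - <<'E'
from h import *
a=cv2.imread('pics/a_raw.png')
c=a[118:268,150:374]
cv2.imwrite('pics/crop1.png',cv2.resize(c,None,fx=3.5,fy=3.5,interpolation=cv2.INTER_CUBIC))
P=lambda u,v:(u/1.5625,v/1.5625)
for n,u,v,z in [('red',275,260,.039),('white',266,330,.039),('grey',543,338,.039),('gs',538,265,.022),('gb',489,260,.022),('blue',382,202,.038),('plain',412,338,.038)]:
    print(n,ray('top',P(u,v),z).round(4))
# green segmentation sizes
hsv=cv2.cvtColor(a,cv2.COLOR_BGR2HSV)
def seg(n,lo,hi,z):
    m=cv2.inRange(hsv,lo,hi)
    k,l,s,cen=cv2.connectedComponentsWithStats(m)
    for i in range(1,k):
        if 40<s[i,4]<1500 and 90<cen[i][1]<300 and 100<cen[i][0]<400:
            pts=np.argwhere(l==i)[:,::-1].astype(np.float32)
            r=cv2.minAreaRect(pts)
            b=np.array([ray('top',p,z)[:2] for p in cv2.boxPoints(r)])
            e=b[1]-b[0];g=b[2]-b[1]
            L=e if np.hypot(*e)>np.hypot(*g) else g
            print(n,s[i,4],cen[i].round(1),b.mean(0).round(4),np.hypot(*e).round(4),np.hypot(*g).round(4),'long ang',np.degrees(np.arctan2(L[1],L[0])).round(1))
seg('green',(45,90,40),(85,255,255),.022)
seg('red',(3,150,130),(12,255,255),.039)
seg('white',(15,0,200),(45,70,255),.039)
seg('blue',(105,120,60),(125,255,255),.038)
E
```

```text
red [0.5922 0.2711 0.039 ]
white [0.444  0.2876 0.039 ]
grey [ 0.4313 -0.2974  0.039 ]
gs [ 0.5878 -0.2901  0.022 ]
gb [ 0.5977 -0.1847  0.022 ]
blue [0.7183 0.0457 0.038 ]
plain [ 0.4293 -0.0203  0.038 ]
green 179 [312.3 165.4] [ 0.6012 -0.1823] 0.0377 0.0531 long ang -139.2
green 96 [343.9 168.8] [ 0.5905 -0.2886] 0.0403 0.0263 long ang -73.6
red 228 [175.4 166.5] [0.5921 0.2731] 0.0771 0.0328 long ang -80.0
white 227 [168.3 211.8] [0.4419 0.2942] 0.0314 0.0777 long ang -119.9
blue 50 [244.2 128.7] [0.7202 0.0472] 0.0622 0.0084 long ang -76.8
```

View pics/crop1.png

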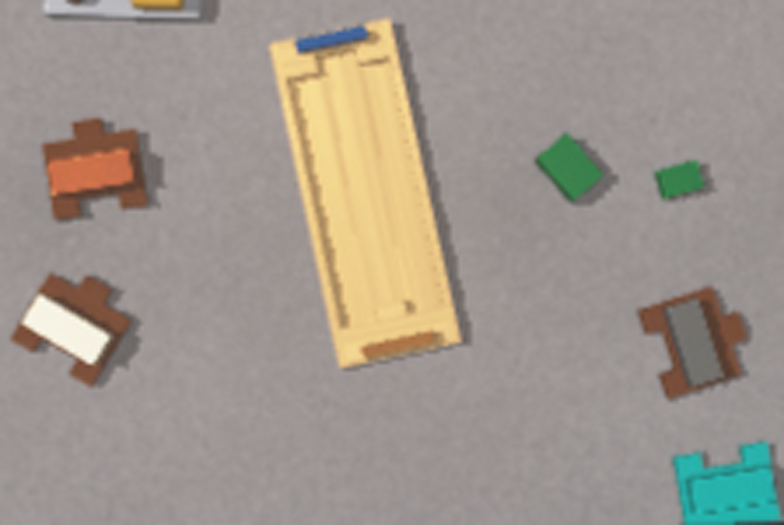

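The crop confirms it: the small green block at crop (682,180) measures 40x26 mm, so it is the one meant. The other, at (570,168), is 53x38 mm. The stone yaws are about red +10°, white -30° and grey -71°, and the tray is about +13° with blue at its +x end. That puts red at +80, grey at 0 and white at -80. I'll start with grey.

```bash
cat >> h.py <<'E'
def go(x,y,z,yaw):
    "yaw = world heading of tool y (deg)"
    s=robot.read_state();R=np.array(s['ee_rot']);p=np.array(s['tcp_pos'])
    d=R.T@(np.array([x,y,z])-p)/.025
    cur=np.degrees(np.arctan2(R[1,1],R[0,1]))
    dy=(yaw-cur+180)%360-180
    print('t',round(s['time_s'],2),'tcp',p.round(4),'yaw',cur.round(2),'F',np.array(s['ft_force']).round(1),'w',round(s['width']*87,1),'| row',d.round(2),(-dy/5).round(2))
E
python3 -c "
from h import *
go(.431,-.297,.2,-71)"
```

```text
t 0.1 tcp [ 0.2727 -0.5617  0.2407] yaw -64.11 F [0.5 0.3 0.3] w 86.8 | row [10.32 -6.76  1.64] 1.38
```

```bash
python3 -m creep '[100,10.3,-6.8,1.6,1.4,100,10.3,-6.8,1.6,1.4,100,10.3,-6.8,1.6,1.4,100,10.3,-6.8,1.6,1.4,100,10.3,-6.8,1.6,1.4,100,10.3,-6.8,1.6,1.4,100,10.3,-6.8,1.6,1.4,100,10.3,-6.8,1.6,1.4,100,10.3,-6.8,1.6,1.4,100,10.3,-6.8,1.6,1.4,100,10.3,-6.8,1.6,1.4]' 30
cat >> h.py <<'E'
def wlook(name,cam='wrist'):
    cal=robot.calibration(cam); im=robot.camera(cam)
    import pickle; pickle.dump(cal,open(f'pics/{name}.pkl','wb'))
    cv2.imwrite(f'pics/{name}_raw.png',im[...,::-1]); cv2.imwrite(f'pics/{name}.png',cv2.resize(im,(800,600),interpolation=cv2.INTER_CUBIC)[...,::-1])
def P(name,u,v,z):
    "pixel in the 800x600 picture"
    import pickle; return ray(None,((u+.5)/1.5625-.5,(v+.5)/1.5625-.5),z,pickle.load(open(f'pics/{name}.pkl','rb')))
E
python3 -c "
from h import *
go(.431,-.297,.2,-71);wlook('g1')"
```

```text
time_s: 1.02
tcp_pos: [0.4303, -0.2977, 0.2016]
ee_rot: [[0.946, 0.324, 0.0], [0.324, -0.946, -0.001], [-0.0, 0.001, -1.0]]
ft_force: [-0.1, 0.3, 0.9]
width: 1.0
t 1.02 tcp [ 0.4303 -0.2977  0.2016] yaw -71.11 F [-0.1  0.3  0.9] w 87.0 | row [ 0.04 -0.02  0.06] -0.02
```

View pics/g1.png

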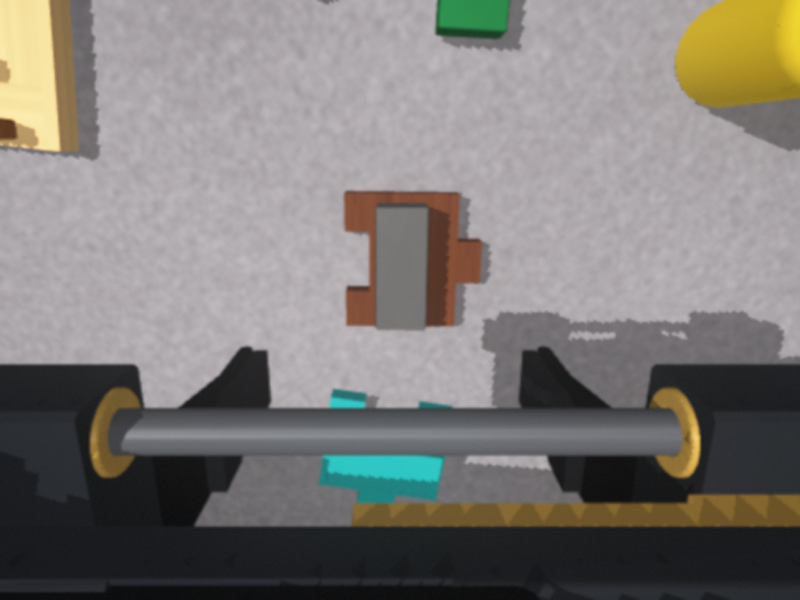

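The grey stone is below and well aligned. The top-face corners are (377,206), (428,206), (428,328) and (376,329), with the tongue on the right.

```bash
python3 -c "
from h import *
q=np.array([P('g1',*c,.039) for c in [(377,206),(428,206),(428,328),(376,329)]])
c=q.mean(0);v=(q[1]+q[0]-q[2]-q[3]);a=np.degrees(np.arctan2(v[1],v[0]))
print(c,np.linalg.norm(q[1]-q[0]),np.linalg.norm(q[2]-q[1]),a)
print(P('g1',469,261,.014))
go(c[0],c[1],.036,a-90)"
```

```text
[ 0.43585265 -0.30211083  0.039     ] 0.030182986319015843 0.07663495406518608 18.865097385566365
[ 0.44996101 -0.34432757  0.014     ]
t 1.07 tcp [ 0.4302 -0.2982  0.2017] yaw -71.17 F [ 0.7 -0.3  0.4] w 87.2 | row [0.17 0.21 6.63] -0.01
```

```bash
python3 -m creep '[100,0.17,0.2,2,0,100,0.17,0.2,4,0,100,0.17,0.2,5,0,100,0.17,0.2,6,0,100,0.17,0.2,6.6,0,100,0.17,0.2,6.6,0,30,0.17,0.2,6.6,0,20,0.17,0.2,6.6,0,20,0.17,0.2,6.6,0,20,0.17,0.2,6.6,0,20,0.17,0.2,6.6,0,20,0.17,0.2,6.6,0]' 35
python3 -c "
from h import *
go(.43585,-.3021,.12,-71)"
```

```text
time_s: 2.07
tcp_pos: [0.4361, -0.3005, 0.0369]
ee_rot: [[0.946, 0.324, 0.001], [0.324, -0.946, -0.001], [0.0, 0.001, -1.0]]
ft_force: [0.6, 0.9, -0.8]
width: 0.629
t 2.07 tcp [ 0.4361 -0.3005  0.0369] yaw -71.12 F [ 0.6  0.9 -0.8] w 54.7 | row [-0.03  0.06 -3.32] -0.02
```

```bash
python3 -m creep '[20,0,0,0,0,20,0,0,0,0,20,0,0,0,0,20,0,0,0,0,20,0,0,0,0,20,0,0,0,0,20,0,0,0,0,20,0,0,-0.3,0,20,0,0,-1,0,20,0,0,-2,0,20,0,0,-3.4,0,20,0,0,-3.4,0]' 35
python3 -c "
from h import *
go(.5738,.0127,.12,13)"
```

```text
time_s: 3.07
tcp_pos: [0.4383, -0.3025, 0.1267]
ee_rot: [[0.946, 0.324, 0.007], [0.324, -0.946, -0.007], [0.004, 0.009, -1.0]]
ft_force: [1.1, -1.7, -0.9]
width: 0.364
t 3.07 tcp [ 0.4383 -0.3025  0.1267] yaw -71.11 F [ 1.1 -1.7 -0.9] w 31.7 | row [  9.21 -10.18   0.21] -16.82
```

```bash
python3 -c "
from h import *
cal=robot.calibration('top')
q=np.array([ray('top',(150+(u+.5)/3.5-.5,118+(v+.5)/3.5-.5),.02) for u,v in [(270,43),(390,19),(465,343),(343,368)]])
print(q.round(4),q.mean(0),np.linalg.norm(q[0]-q[3]),np.linalg.norm(q[1]-q[0]))
v=q[0]+q[1]-q[2]-q[3];print(np.degrees(np.arctan2(v[1],v[0])))
go(.585,-.036,.2,13)"
```

```text
[[ 0.7188  0.1057  0.02  ]
 [ 0.7431 -0.0095  0.02  ]
 [ 0.432  -0.0834  0.02  ]
 [ 0.4074  0.0328  0.02  ]] [0.5753251  0.01139589 0.02      ] 0.3197748967414857 0.11778091928720649
13.26508289344453
t 3.07 tcp [ 0.4383 -0.3025  0.1267] yaw -71.11 F [ 1.1 -1.7 -0.9] w 31.7 | row [ 9.01 -8.16 -2.97] -16.82
```

```bash
python3 -m creep '[20,0,0,-1,0,20,2,-2,-2,-1.4,20,9,-8.2,-3,-16.8,20,9,-8.2,-3,-16.8,20,9,-8.2,-3,-16.8,20,9,-8.2,-3,-16.8,20,9,-8.2,-3,-16.8,20,9,-8.2,-3,-16.8,20,9,-8.2,-3,-16.8,20,9,-8.2,-3,-16.8,20,9,-8.2,-3,-16.8,20,9,-8.2,-3,-16.8]' 35
python3 -m creep '[20,0,0,0,-2,20,0,0,0,-2.4,20,0,0,0,-2.4]'
python3 -c "
from h import *
go(.585,-.036,.2,13.2);wlook('t1')"
```

```text
time_s: 4.07
tcp_pos: [0.5818, -0.0323, 0.1957]
ee_rot: [[-0.138, 0.99, -0.002], [0.99, 0.138, 0.0], [0.001, -0.002, -1.0]]
ft_force: [0.0, 0.4, -3.0]
width: 0.363
time_s: 4.32
tcp_pos: [0.5816, -0.0332, 0.1957]
ee_rot: [[-0.335, 0.942, -0.002], [0.942, 0.335, 0.0], [0.001, -0.002, -1.0]]
ft_force: [-0.6, 0.2, -3.6]
width: 0.366
t 4.32 tcp [ 0.5816 -0.0332  0.1957] yaw 19.59 F [-0.6  0.2 -3.6] w 31.8 | row [-0.15  0.09 -0.17] 1.28
```

View pics/t1.png

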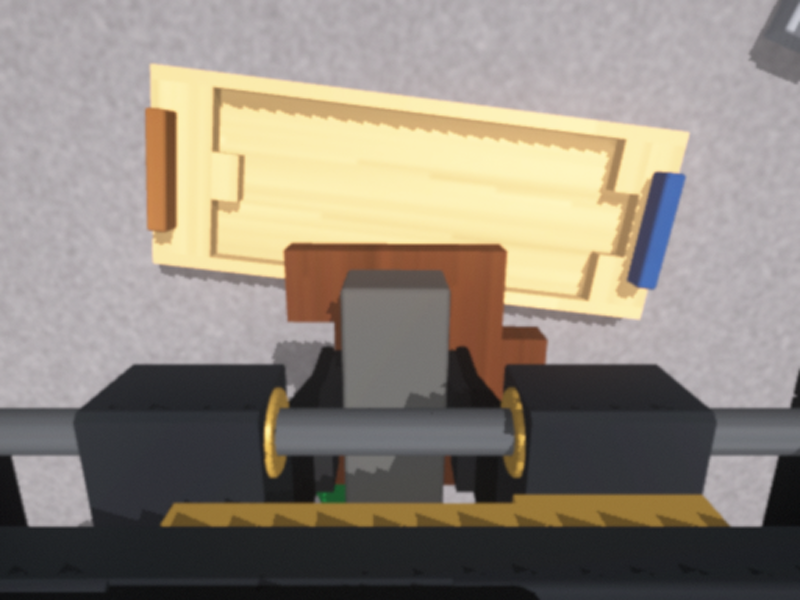

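The tray's rim corners are (151,65), (688,132), (640,320) and (153,262). The tray tongue is on the left, the notch and blue stop on the right, and the grey tongue points right as it should.

```bash
python3 -c "
from h import *
q=np.array([P('t1',*c,.02) for c in [(151,65),(688,132),(640,320),(153,262)]])
c=q.mean(0);v=q[1]+q[2]-q[0]-q[3];a=np.degrees(np.arctan2(v[1],v[0]));print(q.round(4),c,a)
print([np.linalg.norm(q[i]-q[i-1]).round(4) for i in range(4)])
for b in [(291,246),(504,247)]: print('base corner',P('t1',*b,.175))
go(.5755,.0115,.08,13.3)"
```

```text
[[ 0.4091  0.0334  0.02  ]
 [ 0.7172  0.1039  0.02  ]
 [ 0.7447 -0.0114  0.02  ]
 [ 0.4345 -0.0803  0.02  ]] [0.57635495 0.01138285 0.02      ] 12.700852861591935
[np.float64(0.1165), np.float64(0.316), np.float64(0.1186), np.float64(0.3178)]
base corner [ 0.53465239 -0.00237105  0.175     ]
base corner [0.59973204 0.02040601 0.175     ]
t 4.37 tcp [ 0.5817 -0.0332  0.1958] yaw 19.4 F [ 1.   0.2 -2.1] w 32.1 | row [1.77 0.37 4.63] 1.22
```

```bash
python3 -c "
from h import *
s=robot.read_state();R=np.array(s['ee_rot'])
for b in [(287,246),(505,247)]: print(R.T@(P('t1',*b,.16)-s['tcp_pos']))
go(.5762,.0114,.08,13)"
```

```text
[ 0.04183983 -0.03858822  0.03591063]
[0.04170518 0.03847125 0.03578805]
t 4.37 tcp [ 0.5817 -0.0332  0.1958] yaw 19.4 F [ 1.   0.2 -2.1] w 32.1 | row [1.75 0.39 4.63] 1.28
```

```bash
python3 -m creep '[20,1,0.2,1,1,20,1.87,0.4,3,1.28,20,1.87,0.4,4.4,1.28,20,1.87,0.4,4.4,1.28,20,1.87,0.4,4.4,1.28,20,1.87,0.4,4.4,1.28]'
python3 -c "
from h import *
go(.5756,.0143,.042,13);wlook('t2')"
```

```text
time_s: 4.87
tcp_pos: [0.5772, 0.0134, 0.0873]
ee_rot: [[-0.226, 0.974, 0.001], [0.974, 0.226, -0.0], [-0.001, 0.001, -1.0]]
ft_force: [0.5, 0.8, -1.6]
width: 0.365
t 4.87 tcp [0.5772 0.0134 0.0873] yaw 13.04 F [ 0.5  0.8 -1.6] w 31.8 | row [ 0.05 -0.06  1.81] 0.01
```

View pics/t2.png

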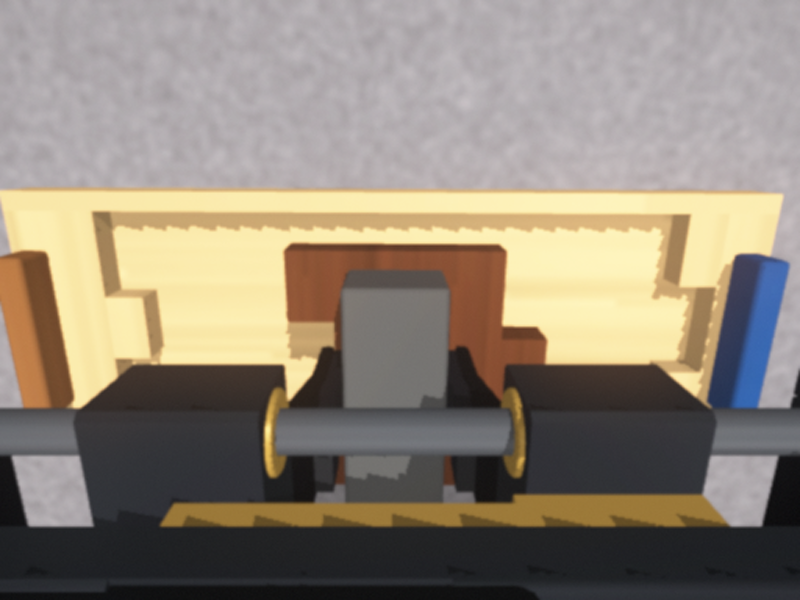

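Here the far inner rim edge is at row 212, with recess ends at columns 94 and 690. The base's far edge is at row 246, columns 287 to 505.

```bash
python3 -c "
from h import *
s=robot.read_state();R=np.array(s['ee_rot'])
f=lambda u,v,z:(R.T@(P('t2',u,v,z)-s['tcp_pos'])*1000).round(1)
z=s['tcp_pos'][2]-.036
print('rim in',f(94,212,.02),f(690,214,.02));print('rim out',f(0,190,.02),f(782,194,.02))
print('base',f(287,246,z),f(505,247,z))
print('stops',f(22,252,.038),f(760,256,.038))"
```

```text
rim in [  50.6 -123.9   67.9] [ 49.6 119.5  68.9]
rim out [  59.4 -160.2   67.8] [ 57.6 155.5  69. ]
base [ 42.6 -39.1  35.8] [42.2 37.5 36.1]
stops [  37.6 -143.2   49.9] [ 35.8 138.6  51. ]
```

```bash
python3 -m creep '[20,0.1,-0.08,0,0,20,0.1,-0.08,0.5,0,20,0.1,-0.08,1,0,20,0.1,-0.08,1.3,0,20,0.1,-0.08,1.5,0,20,0.1,-0.08,1.65,0,20,0.1,-0.08,1.75,0,20,0.1,-0.08,1.8,0,20,0.1,-0.08,1.8,0]'
python3 -c "
from h import *
go(.5756,.0143,.042,13)"
```

```text
time_s: 5.67
tcp_pos: [0.5742, 0.0157, 0.0426]
ee_rot: [[-0.227, 0.974, 0.001], [0.974, 0.227, -0.0], [-0.001, 0.001, -1.0]]
ft_force: [-0.2, -0.1, 2.4]
width: 0.365
t 5.67 tcp [0.5742 0.0157 0.0426] yaw 13.1 F [-0.2 -0.1  2.4] w 31.7 | row [-0.07  0.04  0.02] 0.02
```

```bash
python3 -m creep '[60,0,0,0,0,60,0,0,0,0,60,0,0,0,0,60,0,0,0,0,60,0,0,-0.3,0,60,0,0,-1,0,80,0,0,-2,0,100,0,0,-3.5,0,100,0,0,-5,0,100,0,0,-6,0,100,0,0,-6,0]'
python3 -c "
from h import *
go(.592,.272,.2,10);wlook('t3')"
```

```text
time_s: 6.58
tcp_pos: [0.5775, 0.0155, 0.1981]
ee_rot: [[-0.227, 0.974, 0.013], [0.974, 0.227, -0.002], [-0.005, 0.012, -1.0]]
ft_force: [0.4, 0.5, -0.5]
width: 0.893
t 6.58 tcp [0.5775 0.0155 0.1981] yaw 13.12 F [ 0.4  0.5 -0.5] w 77.7 | row [ 9.86  2.89 -0.09] 0.62
```

View pics/t3.png

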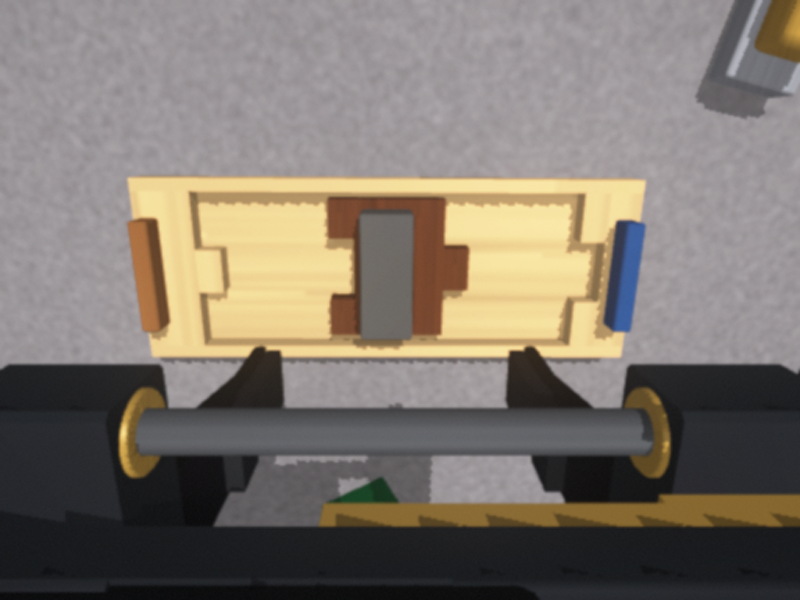

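Grey is in the recess, with rim corners at (128,178), (644,180), (621,357) and (152,357). I'll measure the tray and grey from this view, then move to red.

```bash
python3 -c "
from h import *
q=np.array([P('t3',*c,.02) for c in [(128,178),(644,180),(621,357),(152,357)]])
g=np.array([P('t3',*c,.02) for c in [(329,198),(444,198),(441,335),(332,335)]])
c=q.mean(0);v=q[1]+q[2]-q[0]-q[3];a=np.arctan2(v[1],v[0]);print(c,np.degrees(a))
u=np.array([np.cos(a),np.sin(a),0]);w=np.array([-u[1],u[0],0]);d=g.mean(0)-c;print('grey in tray',d@u,d@w)
v=g[1]+g[2]-g[0]-g[3];print(np.degrees(np.arctan2(v[1],v[0])),[np.linalg.norm(g[i]-g[i-1]).round(4) for i in range(4)])
go(.592,.272,.2,10)"
python3 -m creep '[100,9.9,2.9,0,0.6,100,9.9,2.9,0,0.6,100,9.9,2.9,0,0.6,100,9.9,2.9,0,0.6,100,9.9,2.9,0,0.6,100,9.9,2.9,0,0.6,100,9.9,2.9,0,0.6,100,9.9,2.9,0,0.6,100,9.9,2.9,0,0.6]'
python3 -c "
from h import *
go(.592,.272,.2,10);wlook('r1')"
```

```text
[0.57618727 0.01142826 0.02      ] 12.78901981254772
grey in tray -0.0008602970693431972 0.0022247906947208975
12.90153954931907 [np.float64(0.0904), np.float64(0.0711), np.float64(0.0907), np.float64(0.0729)]
t 6.63 tcp [0.576  0.0157 0.1953] yaw 13.12 F [ 0.2  0.  -0.3] w 81.1 | row [ 9.84  2.95 -0.19] 0.62
time_s: 7.38
tcp_pos: [0.5871, 0.2732, 0.19]
ee_rot: [[-0.177, 0.984, -0.003], [0.984, 0.177, -0.002], [-0.001, -0.003, -1.0]]
ft_force: [1.4, 0.4, 0.2]
width: 1.001
t 7.38 tcp [0.5871 0.2732 0.19  ] yaw 10.2 F [1.4 0.4 0.2] w 87.1 | row [-0.08  0.18 -0.4 ] 0.04
```

View pics/r1.png

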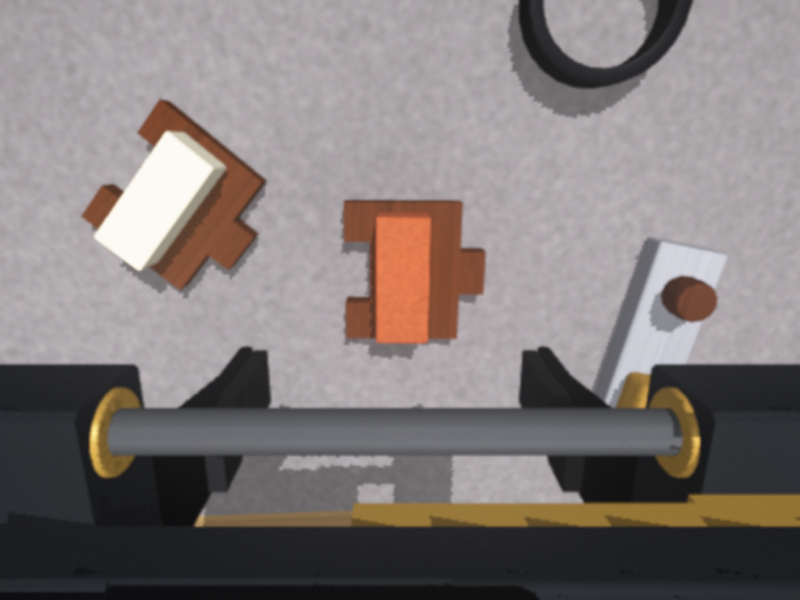

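Red is below, with top corners (376,215), (431,215), (428,343) and (376,343) and its tongue on the right. White's top corners are (178,131), (224,168), (142,271) and (95,236).

```bash
python3 -c "
from h import *
def st(k):
  q=np.array([P('r1',*c,.039) for c in k]);c=q.mean(0);v=q[0]+q[1]-q[2]-q[3];a=np.degrees(np.arctan2(v[1],v[0]))
  print(c,a-90,[np.linalg.norm(q[i]-q[i-1]).round(4) for i in range(4)]);return c,a-90
st([(178,131),(224,168),(142,271),(95,236)])
c,a=st([(376,215),(431,215),(428,343),(376,343)])
go(c[0],c[1],.036,a)"
```

```text
[0.44671829 0.29297036 0.039     ] -32.81343642729362 [np.float64(0.0799), np.float64(0.0305), np.float64(0.0801), np.float64(0.0321)]
[0.59161493 0.27228575 0.039     ] 9.772743688147997 [np.float64(0.0785), np.float64(0.0315), np.float64(0.0785), np.float64(0.032)]
t 7.43 tcp [0.5874 0.2722 0.1903] yaw 10.1 F [ 0.2 -0.9 -0.2] w 86.9 | row [-0.02  0.18  6.17] 0.07
```

```bash
python3 -m creep '[70,0,0.18,2,0,70,0,0.18,4,0,70,0,0.18,5,0,70,0,0.18,5.7,0,70,0,0.18,6.1,0,20,0,0.18,6.15,0,20,0,0.18,6.15,0,20,0,0.18,6.15,0,20,0,0.18,6.15,0,20,0,0.18,6.15,0,20,0,0.18,6.15,0,20,0,0.18,6.15,0]' 35
python3 -m creep '[20,0,0,0,0,20,0,0,0,0,20,0,0,0,0,20,0,0,0,0]'
python3 -c "
from h import *
u=np.array([np.cos(np.radians(12.9)),np.sin(np.radians(12.9))]);print(np.array([.5762,.0114])+.08*u+.0025*np.array([-u[1],u[0]]), np.array([.5762,.0114])-.08*u+.0025*np.array([-u[1],u[0]]))
go(.5,.2,.14,13)"
```

```text
time_s: 8.43
tcp_pos: [0.5927, 0.2743, 0.0394]
ee_rot: [[-0.176, 0.984, 0.0], [0.984, 0.176, -0.0], [-0.0, 0.0, -1.0]]
ft_force: [-2.5, -1.4, 5.8]
width: 0.365
time_s: 8.77
tcp_pos: [0.5927, 0.2743, 0.0394]
ee_rot: [[-0.176, 0.984, 0.0], [0.984, 0.176, -0.0], [-0.0, 0.0, -1.0]]
ft_force: [-1.7, -1.4, 6.9]
width: 0.367
[0.65362277 0.03169691] [ 0.49766098 -0.00402311]
t 8.77 tcp [0.5927 0.2743 0.0394] yaw 10.13 F [-1.7 -1.4  6.9] w 32.0 | row [-2.27 -4.17 -4.02] -0.57
```

```bash
python3 -m creep '[20,0,0,-0.3,0,20,0,0,-1,0,20,0,0,-2,0,20,0,0,-3,0,20,0,0,-3,0]'
python3 -c "
from h import *
go(.6536,.0317,.1,12.9)"
```

```text
time_s: 9.18
tcp_pos: [0.5962, 0.2755, 0.1181]
ee_rot: [[-0.176, 0.984, 0.01], [0.984, 0.176, 0.003], [0.001, 0.011, -1.0]]
ft_force: [1.7, 0.2, -1.8]
width: 0.367
t 9.18 tcp [0.5962 0.2755 0.1181] yaw 10.13 F [ 1.7  0.2 -1.8] w 32.0 | row [-10.     0.54   0.72] -0.55
```

```bash
python3 -m creep '[20,-2,0.1,0.5,-0.55,20,-10,0.5,0.7,-0.55,20,-10,0.5,0.7,-0.55,20,-10,0.5,0.7,-0.55,20,-10,0.5,0.7,-0.55,20,-10,0.5,0.7,-0.55,20,-10,0.5,0.7,-0.55,20,-10,0.5,0.7,-0.55,20,-10,0.5,0.7,-0.55,20,-10,0.5,0.7,-0.55]'
python3 -c "
from h import *
go(.6536,.0317,.042,12.9);wlook('t4')"
```

```text
time_s: 10.02
tcp_pos: [0.6479, 0.0316, 0.0946]
ee_rot: [[-0.224, 0.975, -0.002], [0.975, 0.224, 0.001], [0.001, -0.002, -1.0]]
ft_force: [0.3, 1.0, -2.2]
width: 0.367
t 10.02 tcp [0.6479 0.0316 0.0946] yaw 12.92 F [ 0.3  1.  -2.2] w 32.0 | row [-0.05  0.23  2.1 ] 0.0
```

View pics/t4.png

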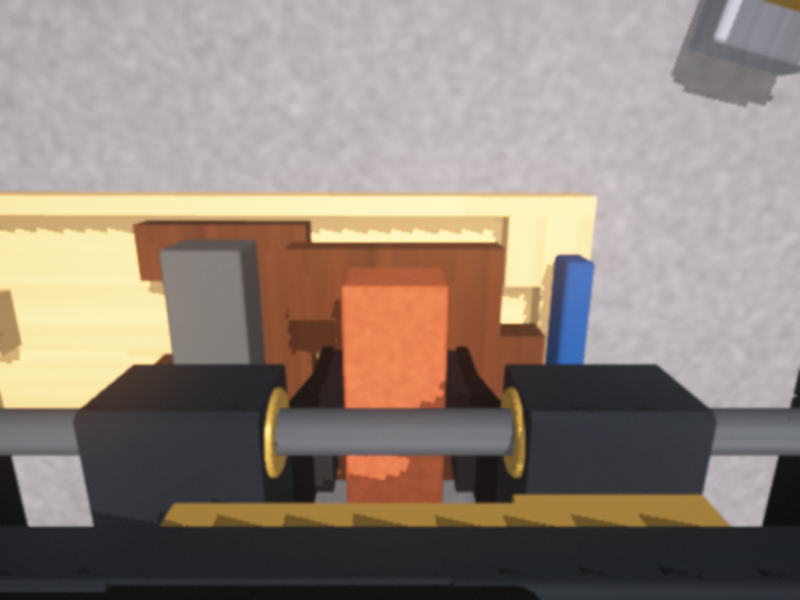

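```bash
python3 -c "
from h import *
s=robot.read_state();R=np.array(s['ee_rot'])
f=lambda u,v,z:(R.T@(P('t4',u,v,z)-s['tcp_pos'])*1000).round(1)
z=s['tcp_pos'][2]-.0394
print('rim in',f(508,216,.02),'out',f(596,196,.02),'grey',f(137,222,.02),f(309,222,.02))
print('base',f(287,244,z),f(504,244,z))
print('stop',f(573,256,.038))"
```

```text
rim in [46.9 47.7 74.8] out [55.2 84.  74.8] grey [  44.6 -109.8   75. ] [ 44.5 -36.7  74.9]
base [ 41.6 -39.1  39.5] [41.5 39.  39.4]
stop [33.4 70.4 56.8]
```

```bash
python3 -m creep '[20,0.02,0.22,0,0,20,0.02,0.22,0.5,0,20,0.02,0.22,1,0,20,0.02,0.22,1.3,0,20,0.02,0.22,1.5,0,20,0.02,0.22,1.7,0,20,0.02,0.22,1.8,0,20,0.02,0.22,1.87,0,20,0.02,0.22,1.92,0,20,0.02,0.22,1.92,0]'
python3 -c "
from h import *
go(.6536,.0317,.0454,12.9)"
```

```text
time_s: 10.9
tcp_pos: [0.6543, 0.0318, 0.0473]
ee_rot: [[-0.222, 0.975, 0.0], [0.975, 0.222, -0.0], [-0.0, 0.0, -1.0]]
ft_force: [-0.2, -0.2, -2.4]
width: 0.364
t 10.9 tcp [0.6543 0.0318 0.0473] yaw 12.84 F [-0.2 -0.2 -2.4] w 31.7 | row [ 0.   -0.03  0.08] -0.01
```

```bash
python3 -m creep '[20,0,0,0.05,0,20,0,0,0.1,0,20,0,0,0.12,0,20,0,0,0.12,0]'
python3 -c "
from h import *
go(.6536,.0317,.0454,12.9)"
```

```text
time_s: 11.23
tcp_pos: [0.6546, 0.0319, 0.0455]
ee_rot: [[-0.223, 0.975, 0.001], [0.975, 0.223, -0.0], [-0.001, 0.001, -1.0]]
ft_force: [-0.5, -0.1, 3.9]
width: 0.363
t 11.23 tcp [0.6546 0.0319 0.0455] yaw 12.86 F [-0.5 -0.1  3.9] w 31.6 | row [ 0.   -0.04  0.  ] -0.01
```

Contact came at the floor height, so it is seated. I'll release, rise and head for white.

```bash
python3 -m creep '[60,0,0,0,0,60,0,0,0,0,60,0,0,0,0,60,0,0,0,0,60,0,0,-0.3,0,60,0,0,-1,0,80,0,0,-2,0,100,0,0,-3.5,0,100,0,0,-5,0,100,0,0,-6,0,100,0,0,-6,0]'
python3 -c "
from h import *
wlook('t5')
go(.4467,.293,.2,-32.5)"
```

```text
time_s: 12.15
tcp_pos: [0.6583, 0.0317, 0.2019]
ee_rot: [[-0.223, 0.975, 0.014], [0.975, 0.223, -0.002], [-0.005, 0.013, -1.0]]
ft_force: [0.7, -0.4, 0.5]
width: 0.897
t 12.2 tcp [0.6566 0.0318 0.1988] yaw 12.86 F [ 0.6  0.7 -0.5] w 81.3 | row [12.05 -5.86 -0.13] 9.07
```

```bash
python3 -m creep '[100,12,-5.8,0,9,100,12,-5.8,0,9,100,12,-5.8,0,9,100,12,-5.8,0,9,100,12,-5.8,0,9,100,12,-5.8,0,9,100,12,-5.8,0,9,100,12,-5.8,0,9,100,12,-5.8,0,9,100,12,-5.8,0,9,100,12,-5.8,0,9,100,12,-5.8,0,9]'
python3 -c "
from h import *
go(.4467,.293,.2,-32.5);wlook('w1')
a=cv2.imread('pics/t5.png');b=cv2.imread('pics/w1.png')
cv2.imwrite('pics/two.png',np.vstack([cv2.resize(a[100:400],(800,300)),cv2.resize(b[100:400],(800,300))]))"
```

```text
time_s: 13.2
tcp_pos: [0.4469, 0.2914, 0.1939]
ee_rot: [[0.533, 0.846, -0.0], [0.846, -0.533, -0.0], [-0.0, 0.0, -1.0]]
ft_force: [0.4, -0.4, 0.2]
width: 1.006
t 13.2 tcp [0.4469 0.2914 0.1939] yaw -32.2 F [ 0.4 -0.4  0.2] w 87.6 | row [ 0.05 -0.04 -0.25] 0.06
```

View pics/two.png

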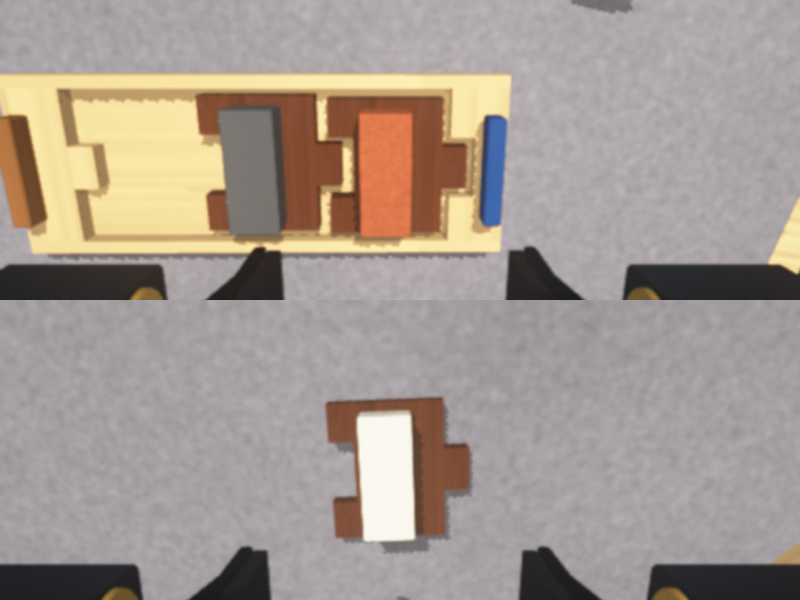

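Top half: grey and red are both seated and keyed. Bottom half: the white top corners, in full-frame pixels, are (358,213), (411,211), (415,340) and (363,341).

```bash
python3 -c "
from h import *
q=np.array([P('w1',*c,.039) for c in [(358,213),(411,211),(415,340),(363,341)]]);c=q.mean(0);v=q[0]+q[1]-q[2]-q[3];a=np.degrees(np.arctan2(v[1],v[0]))-90
print(c,a,[np.linalg.norm(q[i]-q[i-1]).round(4) for i in range(4)])
go(c[0],c[1],.037,a)"
```

```text
[0.44318122 0.2928901  0.039     ] -30.53445246124808 [np.float64(0.0793), np.float64(0.0307), np.float64(0.0798), np.float64(0.0324)]
t 13.25 tcp [0.4471 0.2911 0.1939] yaw -32.25 F [ 1.  -0.5 -0.8] w 86.9 | row [-0.02 -0.17  6.28] -0.34
```

```bash
python3 -m creep '[70,0,-0.17,2,-0.35,70,0,-0.17,4,-0.35,70,0,-0.17,5,-0.35,70,0,-0.17,5.8,-0.35,70,0,-0.17,6.2,-0.35,20,0,-0.17,6.25,-0.35,20,0,-0.17,6.25,-0.35,20,0,-0.17,6.25,-0.35,20,0,-0.17,6.25,-0.35,20,0,-0.17,6.25,-0.35,20,0,-0.17,6.25,-0.35,20,0,-0.17,6.25,-0.35]' 35
python3 -m creep '[20,0,0,0,0,20,0,0,0,0,20,0,0,0,0]'
python3 -m creep '[20,0,0,-0.3,0,20,0,0,-1,0,20,0,0,-2,0,20,0,0,-3,0,20,0,0,-3,0]'
python3 -c "
from h import *
go(.497,-.004,.11,12.9)"
```

```text
time_s: 14.25
tcp_pos: [0.4433, 0.2949, 0.0395]
ee_rot: [[0.506, 0.863, 0.003], [0.863, -0.506, 0.001], [0.002, 0.002, -1.0]]
ft_force: [-0.2, -0.2, 6.5]
width: 0.365
time_s: 14.5
tcp_pos: [0.4434, 0.2949, 0.0395]
ee_rot: [[0.506, 0.863, 0.003], [0.863, -0.506, 0.001], [0.002, 0.002, -1.0]]
ft_force: [-0.2, -1.2, 6.7]
width: 0.368
time_s: 14.92
tcp_pos: [0.4445, 0.2956, 0.117]
ee_rot: [[0.506, 0.863, 0.007], [0.863, -0.506, 0.003], [0.006, 0.005, -1.0]]
ft_force: [-0.0, 0.2, -2.4]
width: 0.365
t 14.92 tcp [0.4445 0.2956 0.117 ] yaw -30.38 F [-0.   0.2 -2.4] w 31.7 | row [-9.28  7.87  0.26] -8.66
```

```bash
python3 -m creep '[20,-2,1.5,0.2,-1,20,-9.3,7.9,0.4,-8.7,20,-9.3,7.9,0.4,-8.7,20,-9.3,7.9,0.4,-8.7,20,-9.3,7.9,0.4,-8.7,20,-9.3,7.9,0.4,-8.7,20,-9.3,7.9,0.4,-8.7,20,-9.3,7.9,0.4,-8.7,20,-9.3,7.9,0.4,-8.7,20,-9.3,7.9,0.4,-8.7,20,-9.3,7.9,0.4,-8.7,20,-9.3,7.9,0.4,-8.7]'
python3 -c "
from h import *
go(.4975,-.004,.0455,12.9);wlook('t6')"
```

```text
time_s: 15.92
tcp_pos: [0.4938, -0.0047, 0.1026]
ee_rot: [[-0.228, 0.974, -0.002], [0.974, 0.228, 0.001], [0.001, -0.002, -1.0]]
ft_force: [0.7, 0.7, -4.0]
width: 0.366
t 15.92 tcp [ 0.4938 -0.0047  0.1026] yaw 13.15 F [ 0.7  0.7 -4. ] w 31.8 | row [-0.01  0.15  2.28] 0.05
```

View pics/t6.png

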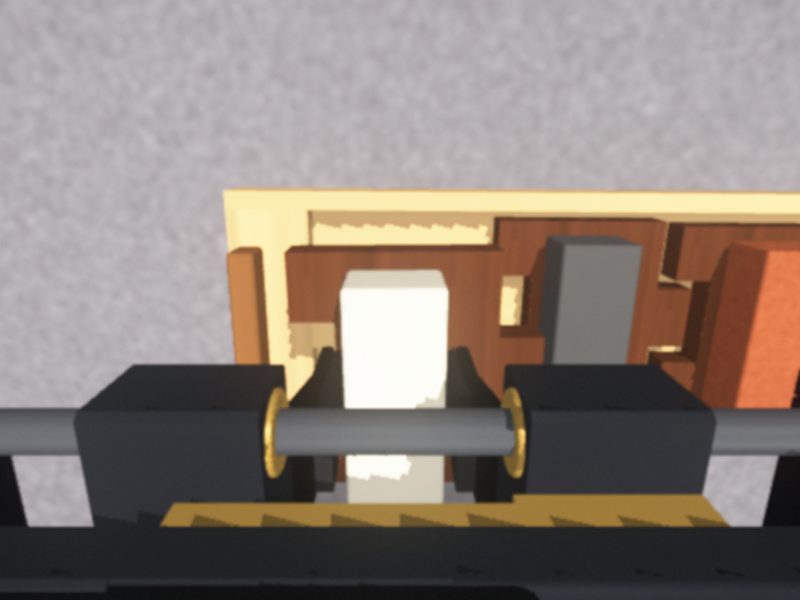

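White hangs level over its slot. The recess corner is at (309,212), the outer rim corner at (225,192), and the grey base edge at (500,219).

```bash
python3 -c "
from h import *
s=robot.read_state();R=np.array(s['ee_rot'])
f=lambda u,v,z:(R.T@(P('t6',u,v,z)-s['tcp_pos'])*1000).round(1)
z=s['tcp_pos'][2]-.0395
print('rim in',f(309,212,.02),'out',f(225,192,.02),'grey',f(499,219,.02))
print('base',f(287,248,z),f(502,247,z));go(.4975,-.004,.0455,12.9)"
```

```text
rim in [ 47.8 -37.9  82.8] out [ 56.4 -73.9  82.9] grey [44.6 45.6 82.7]
base [ 40.2 -39.3  39.6] [40.4 38.3 39.5]
t 15.97 tcp [ 0.4939 -0.0044  0.1027] yaw 13.21 F [ 0.6 -0.  -3.6] w 31.7 | row [-0.02  0.15  2.29] 0.06
```

```bash
python3 -m creep '[20,0.07,0.17,0,0.05,20,0.07,0.17,0.6,0.05,20,0.07,0.17,1.2,0.05,20,0.07,0.17,1.5,0.05,20,0.07,0.17,1.75,0.05,20,0.07,0.17,1.95,0.05,20,0.07,0.17,2.1,0.05,20,0.07,0.17,2.2,0.05,20,0.07,0.17,2.25,0.05,20,0.07,0.17,2.3,0.05,20,0.07,0.17,2.3,0.05]'
python3 -c "
from h import *
go(.4975,-.004,.0455,12.9)"
```

```text
time_s: 16.88
tcp_pos: [0.4991, -0.0034, 0.0457]
ee_rot: [[-0.222, 0.975, 0.0], [0.975, 0.222, -0.0], [-0.0, 0.0, -1.0]]
ft_force: [0.0, 0.1, -2.7]
width: 0.366
t 16.88 tcp [ 0.4991 -0.0034  0.0457] yaw 12.84 F [ 0.   0.1 -2.7] w 31.8 | row [-0.01 -0.07  0.01] -0.01
```

Near the floor, not loaded yet. One more small nudge down.

```bash
python3 -m creep '[20,0,0,0.04,0,20,0,0,0.08,0,20,0,0,0.08,0]'
python3 -m creep '[60,0,0,0,0,60,0,0,0,0,60,0,0,0,0,60,0,0,0,0,60,0,0,-0.3,0,60,0,0,-1,0,80,0,0,-2,0,100,0,0,-3.5,0,100,0,0,-5,0,100,0,0,-6,0,100,0,0,-6,0]'
python3 -c "
from h import *
wlook('t7')
go(.5905,-.2886,.2,16.4)"
```

```text
time_s: 17.13
tcp_pos: [0.4991, -0.0035, 0.0454]
ee_rot: [[-0.222, 0.975, 0.001], [0.975, 0.222, -0.0], [-0.001, 0.001, -1.0]]
ft_force: [-2.0, 0.2, 12.4]
width: 0.367
time_s: 18.05
tcp_pos: [0.5022, -0.0039, 0.1991]
ee_rot: [[-0.223, 0.975, 0.011], [0.975, 0.223, -0.003], [-0.005, 0.011, -1.0]]
ft_force: [0.5, -0.1, 0.2]
width: 0.891
t 18.1 tcp [ 0.5008 -0.0037  0.1967] yaw 12.86 F [-0.3 -0.2  0.1] w 81.0 | row [-11.91   0.96  -0.09] -0.71
```

View pics/t7.png

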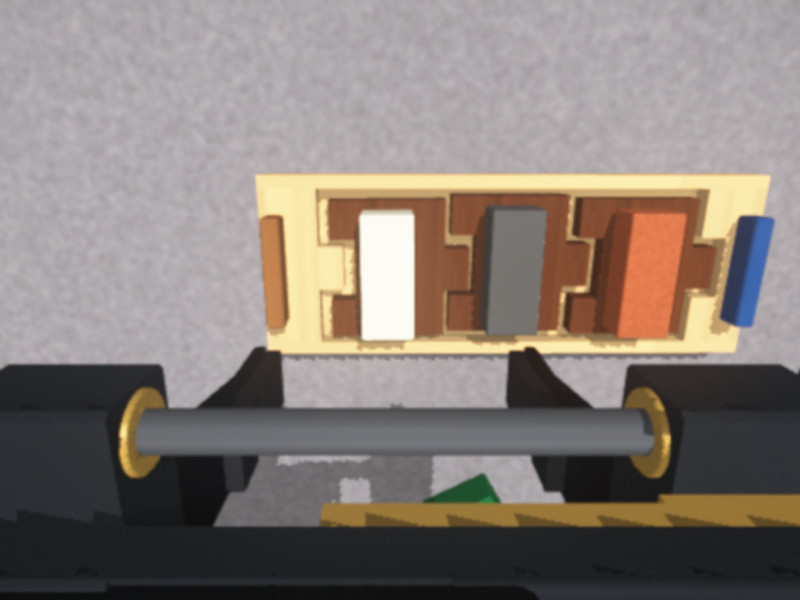

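All three are seated and keyed. White's top corners are (360,211), (413,211), (413,340) and (363,340). Next is the green block, after checking the gripper body's clearance to the glue bottle.

```bash
python3 -c "
from h import *
q=np.array([P('t7',*c,.045) for c in [(360,211),(413,211),(413,340),(363,340)]]);print('white',q.mean(0))
for z,px in ((.075,(612,250)),(.15,(627,245))):
  g=ray('top',np.array(px)/1.5625,z);d=g[:2]-[.5905,-.2886];a=np.radians(16.4);print(g,'jaw',d@[np.cos(a),np.sin(a)],'across',d@[-np.sin(a),np.cos(a)])
go(.5905,-.2886,.2,16.4)"
```

```text
white [ 0.49966539 -0.00550581  0.045     ]
[ 0.61545852 -0.43522346  0.075     ] jaw -0.01745482291552246 across -0.14770475603926794
[ 0.61702569 -0.44450798  0.15      ] jaw -0.018572820900677092 across -0.15705400097200686
t 18.1 tcp [ 0.5008 -0.0037  0.1967] yaw 12.86 F [-0.3 -0.2  0.1] w 81.0 | row [-11.91   0.96  -0.09] -0.71
```

```bash
python3 -m creep '[100,-12,1,0,-0.7,100,-12,1,0,-0.7,100,-12,1,0,-0.7,100,-12,1,0,-0.7,100,-12,1,0,-0.7,100,-12,1,0,-0.7,100,-12,1,0,-0.7,100,-12,1,0,-0.7,100,-12,1,0,-0.7,100,-12,1,0,-0.7]'
python3 -c "
from h import *
go(.5905,-.2886,.2,16.4);wlook('b1')"
```

```text
time_s: 18.93
tcp_pos: [0.5886, -0.2894, 0.1915]
ee_rot: [[-0.28, 0.96, -0.004], [0.96, 0.28, 0.003], [0.004, -0.002, -1.0]]
ft_force: [-1.7, 0.3, 0.5]
width: 1.004
t 18.93 tcp [ 0.5886 -0.2894  0.1915] yaw 16.29 F [-1.7  0.3  0.5] w 87.3 | row [ 0.01  0.08 -0.34] -0.02
```

View pics/b1.png

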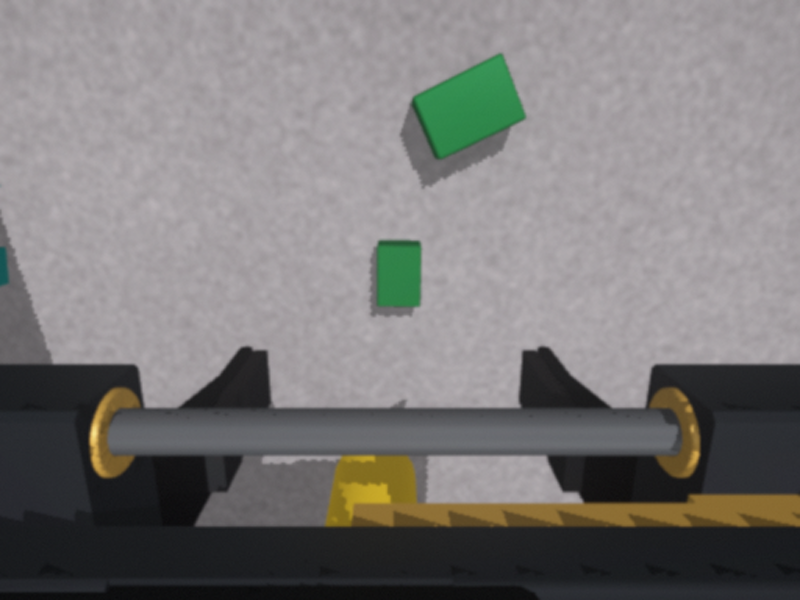

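The small block, which is the one meant, is at (399,276), with its top face running from (377,246) to (421,306). The larger look-alike is at (468,106).

```bash
python3 -c "
from h import *
q=np.array([P('b1',*c,.022) for c in [(377,246),(421,246),(421,306),(377,306)]]);c=q.mean(0);v=q[0]+q[1]-q[2]-q[3];a=np.degrees(np.arctan2(v[1],v[0]))-90
print(c,a,[np.linalg.norm(q[i]-q[i-1]).round(4) for i in range(4)])
go(c[0],c[1],.027,a)"
```

```text
[ 0.59149301 -0.29127343  0.022     ] 16.38819206538483 [np.float64(0.0389), np.float64(0.0272), np.float64(0.0389), np.float64(0.0282)]
t 18.98 tcp [ 0.5886 -0.2883  0.1919] yaw 16.37 F [ 0.4  0.5 -0.4] w 87.0 | row [-0.17  0.1   6.59] -0.0
```

```bash
python3 -m creep '[70,-0.2,0.1,2,0,70,-0.2,0.1,4,0,70,-0.2,0.1,5,0,70,-0.2,0.1,6,0,70,-0.2,0.1,6.5,0,20,-0.2,0.1,6.55,0,20,-0.2,0.1,6.55,0,20,-0.2,0.1,6.55,0,20,-0.2,0.1,6.55,0,20,-0.2,0.1,6.55,0,20,-0.2,0.1,6.55,0,20,-0.2,0.1,6.55,0]' 15
python3 -m creep '[20,0,0,0,0,20,0,0,0,0,20,0,0,0,0]'
python3 -c "
from h import *
go(.4995,-.0045,.15,12.9)"
```

```text
time_s: 19.98
tcp_pos: [0.5945, -0.2949, 0.0315]
ee_rot: [[-0.282, 0.96, 0.002], [0.96, 0.282, -0.001], [-0.002, 0.001, -1.0]]
ft_force: [-1.2, 0.3, 5.8]
width: 0.323
time_s: 20.23
tcp_pos: [0.5945, -0.2949, 0.0315]
ee_rot: [[-0.282, 0.96, 0.002], [0.96, 0.282, -0.001], [-0.002, 0.001, -1.0]]
ft_force: [-0.5, 0.5, 6.3]
width: 0.321
t 20.23 tcp [ 0.5945 -0.2949  0.0315] yaw 16.35 F [-0.5  0.5  6.3] w 27.9 | row [12.21 -0.37 -4.76] 0.69
```

```bash
python3 -m creep '[20,0,0,-0.3,0,20,0,0,-1,0,20,0,0,-2.5,0,20,6,-0.2,-4,0.5,20,12,-0.4,-4,0.7,20,12,-0.4,-4,0.7,20,12,-0.4,-4,0.7,20,12,-0.4,-4,0.7,20,12,-0.4,-4,0.7,20,12,-0.4,-4,0.7,20,12,-0.4,-4,0.7,20,12,-0.4,-4,0.7]'
python3 -m creep '[20,0,0,0,0,20,0,0,0,0]'
python3 -c "
from h import *
go(.5007,-.0099,.0765,12.9);wlook('b2')"
```

```text
time_s: 21.23
tcp_pos: [0.4976, -0.0061, 0.1303]
ee_rot: [[-0.227, 0.974, -0.002], [0.974, 0.227, 0.001], [0.001, -0.002, -1.0]]
ft_force: [-0.7, -0.1, -1.3]
width: 0.321
time_s: 21.4
tcp_pos: [0.5011, -0.0104, 0.13]
ee_rot: [[-0.222, 0.975, 0.002], [0.975, 0.222, -0.001], [-0.001, 0.002, -1.0]]
ft_force: [-0.4, 0.2, -0.1]
width: 0.317
t 21.4 tcp [ 0.5011 -0.0104  0.13  ] yaw 12.83 F [-0.4  0.2 -0.1] w 27.6 | row [ 0.03 -0.02  2.14] -0.01
```

View pics/b2.png

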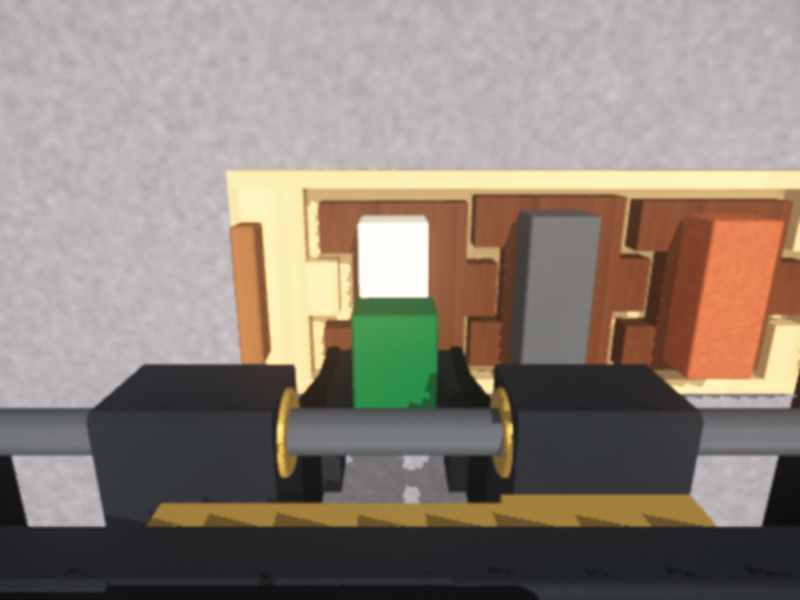

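The block is held level, its far lower edge at row 299. White's far top edge is at row 219, columns 360 to 428.

```bash
python3 -c "
from h import *
s=robot.read_state();R=np.array(s['ee_rot'])
f=lambda u,v,z:(R.T@(P('b2',u,v,z)-s['tcp_pos'])*1000).round(1)
print('white far',f(359,219,.045),f(428,219,.045));print('block low',f(354,299,.0985),f(437,299,.0985),'up',f(354,314,.1205),f(437,314,.1205))"
```

```text
white far [ 44.8 -15.9  84.8] [44.8 14.8 84.9]
block low [ 23.8 -14.6  31.4] [23.8 14.9 31.4] up [ 25.6 -12.9   9.4] [25.5 13.1  9.4]
```

```bash
python3 -m creep '[20,0.04,-0.02,0,0,20,0.04,-0.02,0.6,0,20,0.04,-0.02,1.1,0,20,0.04,-0.02,1.4,0,20,0.04,-0.02,1.65,0,20,0.04,-0.02,1.85,0,20,0.04,-0.02,2,0,20,0.04,-0.02,2.08,0,20,0.04,-0.02,2.1,0,20,0.04,-0.02,2.1,0]'
python3 -c "
from h import *
go(.5007,-.0099,.0765,12.9)"
```

```text
time_s: 22.28
tcp_pos: [0.4992, -0.0085, 0.0774]
ee_rot: [[-0.223, 0.975, 0.0], [0.975, 0.223, -0.0], [-0.0, 0.0, -1.0]]
ft_force: [-0.3, -0.9, -1.0]
width: 0.314
t 22.28 tcp [ 0.4992 -0.0085  0.0774] yaw 12.86 F [-0.3 -0.9 -1. ] w 27.3 | row [-0.07  0.05  0.04] -0.01
```

```bash
python3 -m creep '[20,0,0,0.03,0,20,0,0,0.06,0,20,0,0,0.06,0]'
```

```text
time_s: 22.53
tcp_pos: [0.4993, -0.0084, 0.0764]
ee_rot: [[-0.223, 0.975, 0.001], [0.975, 0.223, -0.0], [-0.0, 0.001, -1.0]]
ft_force: [-0.1, -0.2, 3.1]
width: 0.316
```

Touchdown. I'll release, rise clear and check.

```bash
python3 -m creep '[60,0,0,0,0,60,0,0,0,0,60,0,0,0,0,60,0,0,0,0,60,0,0,0,0,60,0,0,-0.3,0,60,0,0,-1,0,80,0,0,-2,0,100,0,0,-3.5,0,100,0,0,-5,0,100,0,0,-5,0,100,0,0,-5,0]'
python3 -c "
from h import *
wlook('f1')"
```

```text
time_s: 23.53
tcp_pos: [0.5005, -0.0087, 0.2035]
ee_rot: [[-0.223, 0.975, 0.006], [0.975, 0.223, -0.002], [-0.003, 0.006, -1.0]]
ft_force: [-1.1, 0.1, -0.4]
width: 0.894
```

View pics/f1.png

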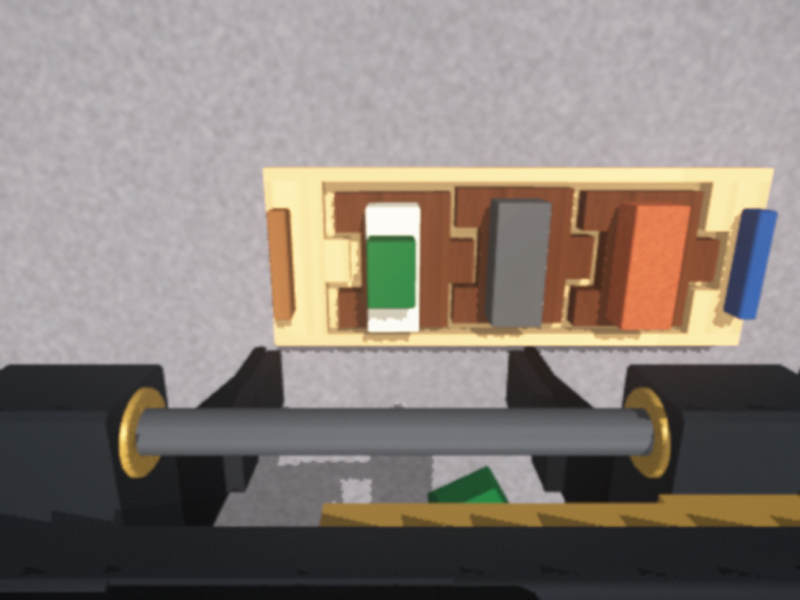

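The block stands on white, its top face from (367,241) to (415,308). White's top face runs from (366,204) to (419,331). A last numeric check, then I hand in.

```bash
python3 -c "
from h import *
m=lambda k,z:np.mean([P('f1',*c,z) for c in k],0)
t=m([(263,168),(773,168),(739,346),(276,346)],.02)
a=np.radians(12.9);u=np.array([np.cos(a),np.sin(a),0]);w=np.array([-u[1],u[0],0])
r=lambda n,p,o:print(n,((p-o)@u*1000).round(1),((p-o)@w*1000).round(1))
wh=m([(366,204),(420,204),(419,331),(368,331)],.045)
r('block-white',m([(367,241),(415,241),(414,308),(368,308)],.067),wh)
r('white',m([(335,192),(450,191),(447,328),(339,329)],.02),t)
r('grey',m([(457,188),(574,189),(566,325),(453,326)],.02),t)
r('red',m([(585,192),(702,191),(683,329),(573,328)],.02),t)
print(robot.read_state()['ft_force'],robot.close_job())"
```

```text
block-white -1.4 2.3
white -78.7 -0.6
grey -0.6 1.2
red 80.2 -1.0
the job is handed in; nothing more can be done
[-0.51634504  1.56028885  0.014744  ] None
```

I handed the job in at about 23.6 s with everything in place; the hand-in itself gives no verdict. The red stone is next to the blue stop, grey is in the middle, white is next to the plain stop, and the small green block stands on the white stone.

- **Stones:** the last wrist picture shows all three in the recess with their tongues in the notches. By that picture, each is within about 1.5 mm of its place along the tray and 1.5 mm across it. I judged flatness from the floor-height contact at each release and from the pictures, not by measuring tilt.
- **Green block:** it measures within about 3 mm of the white stone's centre. It went down with about 4 N of contact and was then released.
- **Bystanders:** I never went near the plane, glue bottle or tape roll. I did not re-measure their positions at the end.
- **One disagreement:** for red, white and the green block, the gripper closed 2–5 mm higher than I had commanded, with about 6 N of upward force. I corrected the lowering heights for this, and each touched down at the corrected height.

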